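Work the hexagonal bit holder down into its stand and lock it

ROBOT

A 6-joint arm with a two-finger parallel gripper is mounted at the origin on the work surface. World frame = base frame: x ahead of the robot, y to its left, z up, the work surface at z = 0. Lengths are in mm, angles in rad, forces in N, time in s.
With the tool pointing down it reaches from about 350 to 725 mm from the base axis. Payload 4.3 kg.
Tool frame: the origin (TCP) lies between the finger pads; the fingertips stand 14 mm ahead of it and the grasp point (between the pads) lies 5 mm behind it; z points along the fingers, y is the line along which they close (so a half turn about z gives the same grasp; the last joint's range is limited). The gripper opens to 85 mm and grips with 20 to 120 N. Pads are 22 mm wide; open, the fingers measure 114 mm over their backs; the gripper's body (76 mm by 85 mm) begins 54 mm behind the grasp point. The pads swing forward as they close: fully open they stand 13 mm farther back than shut.
Start: joints at [-1.414, 0.377, 0.081, 1.274, 0, 1.46], TCP at [151.606, -554.69, 245.329] pointing down, gripper open.
Joint ranges: [-2.72, 2.72], [-0.84, 1.66], [-1.02, 1.22], [-1.77, 2.12], [-1.37, 1.28], [-3.14, 3.14]. Speed limits (rad/s): [2.57, 2.57, 3.14, 3.14, 3.14, 3.14].

INTERFACE

Orientations are given as a 3x3 rotation matrix whose columns are the frame's x, y, z axes.
In Python, from rig import env, imaging, ticket gives the robot as it stands.
- The arm moves only by the tool drive_tool, never from a script. Its argument "increments" is a list of rows, each a list of 7 numbers: the closure, from 0 (fully open) to 1 (shut), then the shift along the tool's x, y, z each as a share of 0.075 m, from -1 to 1, then the turn, a rotation vector about the tool's x, y, z each as a share of pi/2 rad, from -1 to 1. A call has 1 to 12 rows; each row shifts and turns the commanded pose from where the row before left it, along the tool's axes as they then stand; what a row does not reach is not made up. A row lasts 1/12 s, in which the tool goes at most 41.7 mm and 7.16 degrees, less where a joint would pass 70% of its speed; a pose out of reach is approached as far as the arm can. A call with a number of a shift or a turn outside -1 to 1 is refused whole. A call with a gripper value outside its range is refused whole. The fingers move at their own pace and stop on an object; the grip force is fixed at half the most. Time passes only in rows, so rows that do not move let the fingers close. It gives the time, the measured TCP pose, the force, the opening and the grip force at its end, in the units of the state.
- env.sense(): the state, without advancing time (a new reading comes with each control period).
- imaging.read_camera(name): name is "scene" or "top" or "wrist"; returns a dict with "color" (400x640x3 uint8, red, green, blue), "fx", "fy", "cx", "cy" (pixels), "R" (3x3) and "t" (3): a world point X has camera coordinates R X + t; the wrist camera has in their place "mount" (4x4, takes a point from camera to tool coordinates, whose origin is the TCP and whose axes are the flange's). Camera axes: x right, y down, z forward; pixel columns grow to the right and rows downward; lengths in mm; the calibration is good to about 2 mm. A picture is of the moment at which its call begins: read the wrist's pose just before it. There is no depth.
- ticket.hand_in(): hands the job in; it is judged then, once.
The state is a dict: "time_s": time; "q": joint angles; "qvel": joint speeds; "joint_efforts": joint torques, N m; "tool_pos": TCP position; "ee_rot": TCP orientation; "ft_force": force on the tool from outside, world axes, zero at the start; "ft_torque": the same for the moment, N m; "finger_gap": finger opening in mm; "grip_force": force on a finger pad.
Only numpy, scipy, OpenCV 4.12 (cv2) and the standard library are available. Lean on these libraries where they do the work, as an engineer would, in place of code of your own. Each camera call takes 0.05 s, during which the arm holds its last target. There are 200 camera calls.

TASK

The large hexagonal holder for polishing points lies twisted in the loose round pocket of its stand. Shuffle and turn it there, without lifting it out, until it drops fully home into the hexagonal recess, and then swing the steel clip round to its stop over the holder's edge. Leave the other things on the bench where they are.

Things in the scene. Friction and masses are not known exactly. Their poses are not given: they have to be found in the camera images.
- stand: grey stand screwed to the bench, base slab 130 x 156 mm, 6 mm thick. Origin on the pocket's vertical axis at bench height. The loose round pocket is 92 mm across, inside a low dark rim whose top is 22 mm above the bench; its floor is a shoulder at 16 mm with the hexagonal recess in it
- recess (a point): centre of the floor of the hexagonal recess, 6 mm above the bench. The recess is 80.6 mm across flats and 10 mm deep below the shoulder, with corners at 0, 60, 120.. degrees from the stand's x axis (flats face its +y and -y). A holder hanging cocked, one edge still on the shoulder, drops when its posts are nudged towards the pocket's middle
- holder: steel hexagonal holder, 76 mm across flats, 88 over corners, 16 mm high, about 0.55 kg, loose in the pocket. Origin at the centre of its underside, a corner on its x axis. It starts on the shoulder (underside at 16 mm), 15 to 30 degrees out from the recess one way or the other. It drops home (underside at 6 mm) at any multiple of 60 degrees, once within about 6 degrees and 2 mm
- point_a (a point): centre of the top of one of the holder's two upright posts (steel collar, red-brown rubber point), 10 mm across, 40 mm tall above its top face, 31 mm from its centre along its +x. Four short points near the holder's middle, within 18 mm of it, stand 3 mm above the top face
- point_b (a point): centre of the top of the other, equal post, 31 mm from the holder's centre along its -x
- clip (a joint): angle of the steel swivel clip about its vertical pivot on the stand. 0: open, arm along the stand's +x, tail along -x. It grows clockwise seen from above to the stop at 1.571: arm along the stand's -y, over the holder's edge, tail along +y. Starts at 0 to 0.5; turns stiffly (about 1 N at the pin) and stays where left
- clip_pivot (a point): the clip's pivot, 66 mm from the stand's origin along its +y, at the clip's underside, 25 mm above the bench, on a boss 16 mm across. The clip is 12 mm wide and 4 mm thick, its arm reaches 32 mm from here; it passes 3 mm over a holder that is home but strikes one that lies flat on the shoulder
- clip_pin (a point): top centre of the upright steel pin on the clip's tail, 45 mm from the pivot; the pin is 10 mm across and stands from 29 to 59 mm above the bench: the place to push the clip round
- clip_tip (a point): end of the clip's arm, at its underside
- spare: spare smaller hexagonal aluminium block, 48 mm across flats, 18 mm high plus a thin pin, lying on the bench; origin at the centre of its underside
- tub: white round lidded tub, 86 mm across, 34 mm high; origin at the centre of its underside
- wrench: steel wrench lying on the bench, along its x axis; origin at its middle
- screwdriver: screwdriver lying on the bench, along its x axis; origin at its middle
- stapler: black stapler, 130 x 36 mm, 53 mm high; origin at the centre of its underside
- bottle: small white bottle, 40 mm across, 100 mm high; origin at the centre of its underside
- wheel: rubber polishing wheel lying flat, 55 mm across, 12 mm thick, with a short stub; origin at the centre of its underside
Not all that is in view belongs to the job. What is shaped like the stand but yellow is not meant.

How it is judged (in metres and radians):
On the way, in this order (a step that is already met when the one before it is completed fails the run):
1. the holder has dropped fully home in the recess, clip still open (z of holder in the frame of stand below 0.008 m and angle between holder's own z axis and vertical below 0.05 rad and horizontal distance between holder and stand below 0.006 m), for 0.2 s.
2. the clip is swung over the holder's edge (value of joint clip above 1.37 rad), for 0.2 s.
At the end, for the whole second after the job is handed in: The holder lies flat on the floor of the recess (underside within 2 mm of the floor, tilt under 0.05 rad, within 6 mm of the pocket's axis), the clip is within 0.2 rad of its stop over the holder, and both are at rest (all of step 1 and value of joint clip above 1.37 rad and linear speed of holder below 0.02 m/s and velocity of joint clip below 0.05 rad/s); the robot touches nothing.
It fails at once if the holder is lifted out of its pocket (underside more than 14 mm above the shoulder) (z of holder in the frame of stand above 0.03 m).
It fails at once if another thing on the bench is moved more than 30 mm (distance of any of spare, tub, wrench, screwdriver, stapler, bottle, wheel from where it was at the start of the episode above 0.03 m).
It also fails if it takes over 56 s, if anything falls off the work surface, if the arm or the gripper's body presses on something with over 40 N, if the wrist force passes 120 N, or if a joint passes its speed limit or range.

## Working session

There is one attempt and no reset: what is moved stays moved. The work goes in short steps, Python scripts to look and compute and a tool call to move; the robot and the scene stay as the last step left them, time stands still between calls to the robot, and variables do not carry over. Pictures are saved under pics/ and viewed, at most 10 in all, crops included, and the job is handed in when it is done.

Besides the shell and the picture viewer there is one more tool, called after "Emit:" by a JSON object that holds its "method" and its "body". drive_tool: Moves the arm, as the interface text tells. Shift numbers are shares of 0.075 m and turn numbers shares of pi/2 rad, none past 1 either way. Its arguments: {"type":"object","properties":{"increments":{"type":"array","items":{"type":"array","items":{"type":"number","minimum":-1,"maximum":1}}}},"required":["increments"]}

```bash
ls; mkdir -p pics
python3 - <<'E'
from rig import env, imaging
import cv2, numpy as np
s=env.sense(); print(s)
for n in("scene","top"):
    c=imaging.read_camera(n); cv2.imwrite(f"pics/{n}0.png",c["color"][:,:,::-1])
    np.savez(f"{n}0.npz",**c)
    print(n,c["fx"],c["cx"],c["cy"],np.round(c["R"],3).tolist(),np.round(c["t"],1))
print(imaging.read_camera("wrist")["mount"])
E
```

```text
pics
{'time_s': 0.0, 'q': array([-1.41433912e+00,  3.78098076e-01,  7.96743174e-02,  1.27435369e+00,
       -2.46053597e-05,  1.46047076e+00]), 'qvel': array([-0.00142037, -0.0013088 , -0.00029311, -0.00147683, -0.00013846,
       -0.00075512]), 'joint_efforts': array([ 1.89675047e-03, -4.63605201e+01,  2.69873589e+01,  2.08661892e-02,
        5.33732180e-05,  1.75240089e-06]), 'tool_pos': array([ 151.47952405, -554.08010883,  244.35956449]), 'ee_rot': array([[ 9.64624070e-01,  2.63629082e-01, -3.33002288e-04],
       [ 2.63629222e-01, -9.64622112e-01,  1.95308766e-03],
       [ 1.93669338e-04, -1.97178450e-03, -9.99998037e-01]]), 'ft_force': array([-0.19508893,  0.01709523, -0.33753108]), 'ft_torque': array([-0.00984201,  0.03808589, -0.01404739]), 'grip_force': 0.0, 'finger_gap': 85.27014779523311}
scene 384.74698145344723 321.019459618694 199.26909573883975 [[-0.15, 0.988, 0.024], [0.52, 0.099, -0.849], [-0.841, -0.115, -0.529]] [ 109.8 -181.7 1755.6]
top 509.3822846969225 316.58874984052466 195.8014852928325 [[-0.013, -1.0, 0.004], [-0.996, 0.013, -0.09], [0.09, -0.005, -0.996]] [ -38.1  526.9 1332.6]
[[-5.69210428e-04 -9.56125672e-01 -2.92956267e-01  7.46941977e+01]
 [ 9.99999699e-01 -3.89998391e-04 -6.70143651e-04  1.08850647e+00]
 [ 5.26489076e-04 -2.92956561e-01  9.56125607e-01 -1.28468947e+02]
 [ 0.00000000e+00  0.00000000e+00  0.00000000e+00  1.00000000e+00]]
```

View pics/top0.png

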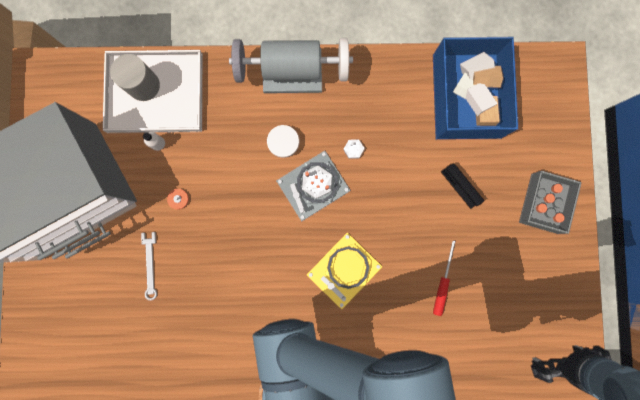

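View pics/scene0.png

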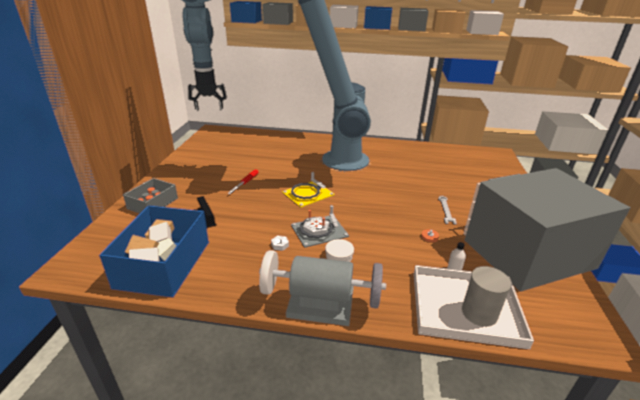

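Candidates, in top-view pixels: the grey stand with the steel hexagon is at (316,184), the yellow decoy stand at (347,268), the small spare hexagon at (355,148), and the round tub at (283,141). The grey stand with the posts matches the description. Next I'll check it in a close crop and work out its position.

```bash
cat > h.py <<'E'
import numpy as np, cv2
from rig import env, imaging
def ray(c,u,v,z):
    d=c["R"].T@np.array([(u-c["cx"])/c["fx"],(v-c["cy"])/c["fy"],1]); o=-c["R"].T@c["t"]
    return o+d*(z-o[2])/d[2]
def wrist():
    s=env.sense(); c=dict(imaging.read_camera("wrist")); M=c["mount"]
    Rw=s["ee_rot"]@M[:3,:3]; tw=s["ee_rot"]@M[:3,3]+s["tool_pos"]
    c["R"]=Rw.T; c["t"]=-Rw.T@tw; return c
def proj(c,X):
    p=c["R"]@np.asarray(X,float)+c["t"]; return np.array([c["fx"]*p[0]/p[2]+c["cx"],c["fy"]*p[1]/p[2]+c["cy"]])
E
python3 - <<'E'
from h import *
c=dict(np.load("top0.npz"))
im=c["color"][:,:,::-1]
cv2.imwrite("pics/crop0.png",cv2.resize(im[140:230,265:365],None,fx=6,fy=6,interpolation=cv2.INTER_CUBIC))
print(ray(c,314,185,6),ray(c,348,268,6),ray(c,355,148,10),ray(c,283,141,34))
E
```

```text
[557.40762836 -38.25160125   6.        ] [ 333.76754189 -126.07642023    6.        ] [ 656.61050805 -150.79988093   10.        ] [673.42495739  43.00682692  34.        ]
```

View pics/crop0.png

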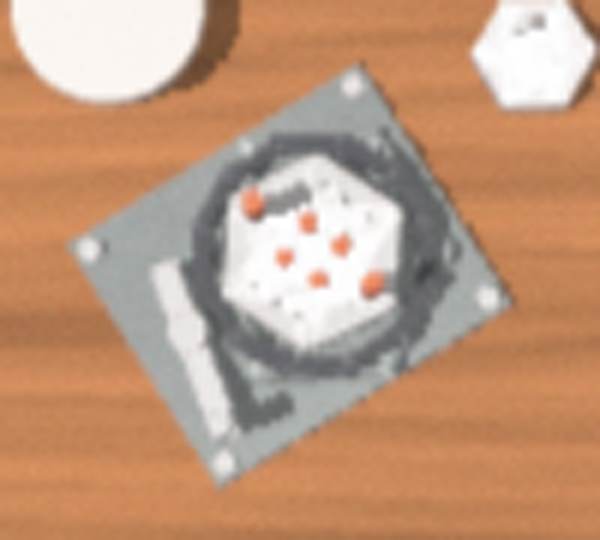

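The crop confirms the choice: the holder lies turned in the round rim, with posts at crop (252,205) and (373,283). The clip pivot is at (185,330), its arm tip at (165,265), and its pin end near (225,430). Next I'll move above the stand and look with the wrist camera.

Emit:
{"method": "drive_tool", "body": {"increments": [[0,0.41,-0.306,0.05,0,0,0],[0,0.41,-0.306,0.05,0,0,0],[0,0.41,-0.306,0.05,0,0,0],[0,0.41,-0.306,0.05,0,0,0],[0,0.41,-0.306,0.05,0,0,0],[0,0.41,-0.306,0.05,0,0,0],[0,0.41,-0.306,0.05,0,0,0],[0,0.41,-0.306,0.05,0,0,0],[0,0.41,-0.306,0.05,0,0,0],[0,0.41,-0.306,0.05,0,0,0],[0,0.41,-0.306,0.05,0,0,0],[0,0.41,-0.306,0.05,0,0,0]]}}

```text
time_s: 1.15
tool_pos: [435.6, -189.9, 200.0]
ee_rot: [[0.965, 0.264, -0.0], [0.264, -0.965, -0.0], [-0.0, 0.0, -1.0]]
ft_force: [0.9, -0.4, 0.4]
finger_gap: 85.3
grip_force: 0.0
```

Emit:
{"method": "drive_tool", "body": {"increments": [[0,0.41,-0.306,0.05,0,0,0],[0,0.41,-0.306,0.05,0,0,0],[0,0.41,-0.306,0.05,0,0,0],[0,0.41,-0.306,0.05,0,0,0],[0,0.41,-0.306,0.05,0,0,0],[0,0,0,0,0,0,-0.073],[0,0,0,0,0,0,-0.073],[0,0,0,0,0,0,-0.073],[0,0,0,0,0,0,-0.073],[0,0,0,0,0,0,-0.073],[0,0,0,0,0,0,-0.073],[0,0,0,0,0,0,-0.073]]}}

```text
time_s: 2.15
tool_pos: [552.7, -40.4, 181.1]
ee_rot: [[0.476, 0.88, -0.001], [0.88, -0.476, 0.0], [-0.0, -0.001, -1.0]]
ft_force: [0.4, 1.1, -0.0]
finger_gap: 85.3
grip_force: 0.0
```

Emit:
{"method": "drive_tool", "body": {"increments": [[0,0,0,0,0,0,-0.073],[0,0,0,0,0,0,-0.073],[0,0,0,0,0,0,-0.073],[0,0,0,0,0,0,-0.073],[0,0,0,0,0,0,-0.073],[0,0,0,0,0,0,-0.073],[0,0,0,0,0,0,-0.073],[0,0,0,0,0,0,-0.073],[0,0,0,0,0,0,-0.073],[0,0,0,0,0,0,-0.073],[0,0,0,0,0,0,-0.073],[0,0,0,0,0,0,-0.073]]}}

```text
time_s: 3.15
tool_pos: [552.7, -40.5, 181.2]
ee_rot: [[-0.771, 0.637, -0.001], [0.637, 0.771, 0.0], [0.001, -0.001, -1.0]]
ft_force: [0.4, -0.2, -0.3]
finger_gap: 85.8
grip_force: 0.0
```

Emit:
{"method": "drive_tool", "body": {"increments": [[0,0,0,0,0,0,-0.073],[0,0,0,0,0,0,0],[0,0,0,0,0,0,0]]}}

```text
time_s: 3.4
tool_pos: [552.8, -40.5, 181.3]
ee_rot: [[-0.834, 0.552, -0.001], [0.552, 0.834, 0.0], [0.0, -0.0, -1.0]]
ft_force: [-0.2, 1.5, -0.3]
finger_gap: 84.9
grip_force: 0.0
```

Run:
```python
from h import *
s=env.sense(); print(s["tool_pos"],s["ee_rot"].round(3).tolist(),s["q"].round(2),s["time_s"])
c=wrist(); np.savez("w1.npz",**c); cv2.imwrite("pics/w1.png",c["color"][:,:,::-1])
```

```text
[552.7854618  -40.48426233 181.26793917] [[-0.834, 0.552, -0.001], [0.552, 0.834, 0.0], [0.0, -0.0, -1.0]] [-0.19  0.36 -0.11  1.1  -0.    0.4 ] 3.4
```

View pics/w1.png

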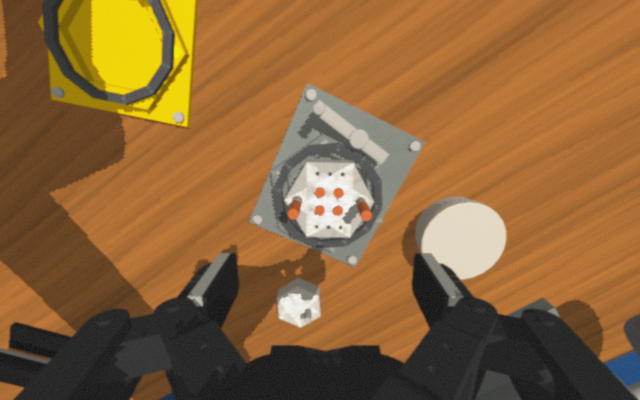

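The wrist view shows post tops at (293,214) and (366,214), the rim around (328,195), and slab screws at (312,94), (416,146), (352,260) and (257,220). The clip pin top is at about (319,107), its pivot at (360,139) and its tip at (384,158). Now I'll measure these.

```bash
cat >> h.py <<'E'
def posts(c,z=72,lo=None):
    h=cv2.cvtColor(c["color"],cv2.COLOR_RGB2HSV)
    m=((h[:,:,0]<12)&(h[:,:,1]>150)&(h[:,:,2]>110)).astype(np.uint8)
    n,l,st,ce=cv2.connectedComponentsWithStats(m)
    return [(ce[i].round(1),st[i][2:].tolist()) for i in range(1,n) if st[i][4]>25]
E
python3 - <<'E'
from h import *
c=dict(np.load("w1.npz")); 
for p in posts(c): print(p, ray(c,*p[0],72).round(1))
h=cv2.cvtColor(c["color"],cv2.COLOR_RGB2HSV)
# rim dark
roi=np.zeros(h.shape[:2],np.uint8); roi[135:255,262:395]=1
m=((h[:,:,2]<95)&(roi>0)).astype(np.uint8)
n,l,st,ce=cv2.connectedComponentsWithStats(m); i=1+st[1:,4].argmax(); print("rim",st[i],)
pts=np.argwhere(l==i)[:,::-1].astype(np.float32)
hull=cv2.convexHull(pts); e=cv2.fitEllipse(hull); print(e)
print("rim c",ray(c,*e[0],20).round(1))
S=[ray(c,u,v,8) for u,v in((312,94),(416,146),(352,260),(257,220))]
S=np.array(S);print(S.round(1),S.mean(0))
for a,b in((0,1),(1,2),(2,3),(3,0)):
    d=S[b]-S[a];print(a,b,np.hypot(*d[:2]).round(1),np.degrees(np.arctan2(d[1],d[0])).round(1))
P=ray(c,319,107,59);V=ray(c,360,139,29);T=ray(c,384,158,29);print("pin",P,"piv",V,"tip",T)
big=cv2.resize(c["color"][80:270,245:435,::-1],None,fx=3.1,fy=3.1,interpolation=cv2.INTER_CUBIC);cv2.imwrite("pics/w1c.png",big)
E
```

```text
(array([319.5, 192.1]), [8, 9, 56]) [542.7 -40.1  72. ]
(array([338.3, 192.6]), [8, 8, 53]) [551.6 -27.4  72. ]
(array([293.6, 210. ]), [13, 18, 156]) [543.6 -67.   72. ]
(array([364.8, 211.5]), [13, 19, 154]) [577.9 -17.7  72. ]
(array([319.2, 210. ]), [8, 9, 53]) [555.5 -49.   72. ]
(array([337.5, 210.5]), [8, 8, 52]) [564.4 -36.4  72. ]
rim [ 287  135   94  109 1542]
((330.6451416015625, 191.27001953125), (101.85588836669922, 110.07817077636719), 0.7018691897392273)
rim c [559.6 -39.   20. ]
[[ 472.3   -2.8    8. ]
 [ 570.4   56.4    8. ]
 [ 642.9  -64.5    8. ]
 [ 545.5 -124.5    8. ]] [557.74054911 -33.84925525   8.        ]
0 1 114.6 31.1
1 2 140.9 -59.0
2 3 114.4 -148.4
3 0 141.9 121.0
pin [486.5549402   -3.25956655  59.        ] piv [530.51243084  12.27984194  29.        ] tip [558.03686884  21.92396751  29.        ]
```

View pics/w1c.png

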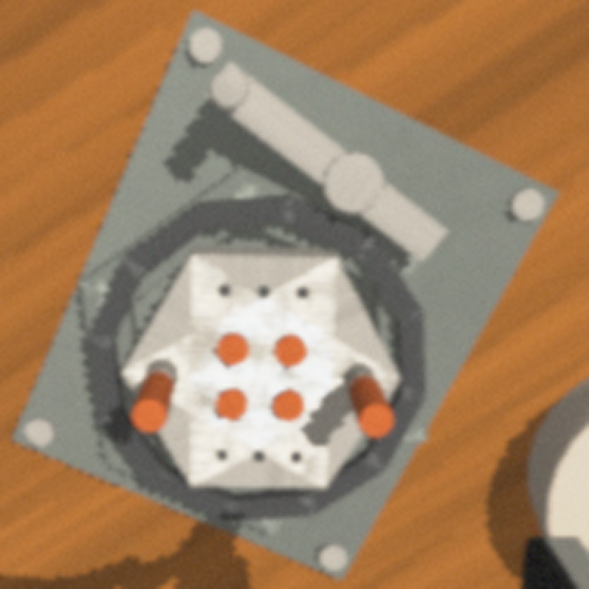

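The enlarged crop gives cleaner edges: post tops at full-image (293.4,212.3) and (366.3,214.8), rim centre near (327.3,195.5), and pin top at (319.5,109).

Run:
```python
from h import *
c=dict(np.load("w1.npz"))
A=ray(c,293.4,212.3,72);B=ray(c,366.3,214.8,72);d=B-A
print("posts",A.round(1),B.round(1),np.hypot(*d[:2]),np.degrees(np.arctan2(d[1],d[0])),((A+B)/2).round(1))
f=lambda x,y,z:ray(c,245+x/3.1,80+y/3.1,z).round(1)
print("rim",f(255,358,22),"4mid small",f(261,377,35))
# hole rows midpoint on top face and hex corner
print("holes",f(263,292,32),f(258,456,32),((f(263,292,32)+f(258,456,32))/2))
print("pin",f(231,90,59),"piv",f(355,183,30))
q=[f(557,192,6),f(340,578,6),f(14,437,6),f(195,12,6)]
m=np.mean(q,0);print("slab",q,m)
y=q[0]-q[1];x=q[1]-q[2];print(np.hypot(*y[:2]),np.degrees(np.arctan2(y[1],y[0])),np.hypot(*x[:2]),np.degrees(np.arctan2(x[1],x[0])))
s=env.sense();print(s["tool_pos"],s["ee_rot"].round(4).tolist())
```

```text
posts [545.2 -68.3  72. ] [581.1 -18.2  72. ] 61.624257305847074 54.394083047188076 [563.2 -43.3  72. ]
rim [560.9 -44.   22. ] 4mid small [563.9 -43.8  35. ]
holes [542.3 -28.9  32. ] [586.5 -59.8  32. ] [564.4  -44.35  32.  ]
pin [488.1  -3.8  59. ] piv [530.1  11.8  30. ]
slab [array([572.1,  66. ,   6. ]), array([652.5, -66.7,   6. ]), array([ 542.2, -132.7,    6. ]), array([462.5,  -1. ,   6. ])] [557.325 -33.6     6.   ]
155.15621160623894 121.210746866944 128.53828223529356 30.894955762524518
[552.79699846 -40.51067599 181.30164617] [[-0.8342, 0.5515, -0.0005], [0.5515, 0.8342, -0.0], [0.0004, -0.0003, -1.0]]
```

Stand origin is at about (563.5,-44) with its x axis at 31.1°. The holder sits at 54.4°, so it needs about 23.3° clockwise seen from above. I'll descend over both posts and grip them.

Emit:
{"method": "drive_tool", "body": {"increments": [[0,-0.138,0.045,0,0,0,0.023],[0,0,0,0.3,0,0,0],[0,0,0,0.3,0,0,0],[0,0,0,0.3,0,0,0],[0,0,0,0.3,0,0,0],[0,0,0,0.2,0,0,0],[0,0,0,0.2,0,0,0],[0,0,0,0.17,0,0,0],[0,0,0,0,0,0,0]]}}

```text
time_s: 4.2
tool_pos: [561.2, -43.0, 46.0]
ee_rot: [[-0.814, 0.581, -0.005], [0.581, 0.814, 0.001], [0.005, -0.002, -1.0]]
ft_force: [-1.1, 0.5, -0.9]
finger_gap: 85.6
grip_force: 0.0
```

Emit:
{"method": "drive_tool", "body": {"increments": [[0.3,0,0,0,0,0,0],[0.3,0,0,0,0,0,0],[0.3,0,0,0,0,0,0],[0.3,0,0,0,0,0,0],[0.3,0,0,0,0,0,0],[0.3,0,0,0,0,0,0]]}}

```text
time_s: 4.7
tool_pos: [563.8, -43.4, 49.5]
ee_rot: [[-0.815, 0.579, 0.001], [0.579, 0.815, -0.0], [-0.001, 0.0, -1.0]]
ft_force: [-2.0, 0.6, 3.1]
finger_gap: 69.7
grip_force: 69.4
```

Both posts are gripped. Now I'll turn it clockwise to alignment.

Emit:
{"method": "drive_tool", "body": {"increments": [[0.3,0,0,0,0,0,0.044],[0.3,0,0,0,0,0,0.044],[0.3,0,0,0,0,0,0.044],[0.3,0,0,0,0,0,0.044],[0.3,0,0,0,0,0,0.044],[0.3,0,0,0,0,0,0.043],[0.3,0,0,0,0,0,0],[0.3,0,0,0,0,0,0]]}}

```text
time_s: 5.37
tool_pos: [562.9, -43.4, 48.1]
ee_rot: [[-0.516, 0.857, -0.001], [0.857, 0.516, -0.0], [0.001, -0.001, -1.0]]
ft_force: [-0.5, -0.3, -5.2]
finger_gap: 69.8
grip_force: 69.6
```

The wrist now carries about 5 N, the holder's weight, so it hangs free over the recess. I'll lower it and release.

Emit:
{"method": "drive_tool", "body": {"increments": [[0.3,0,0,0.03,0,0,0],[0.3,0,0,0.03,0,0,0],[0.3,0,0,0.03,0,0,0],[0.3,0,0,0.02,0,0,0],[0.3,0,0,0,0,0,0],[0.3,0,0,0,0,0,0]]}}

```text
time_s: 5.87
tool_pos: [563.3, -43.4, 40.3]
ee_rot: [[-0.514, 0.858, -0.0], [0.858, 0.514, -0.0], [0.0, -0.0, -1.0]]
ft_force: [0.3, -0.3, -5.2]
finger_gap: 69.7
grip_force: 69.7
```

Emit:
{"method": "drive_tool", "body": {"increments": [[0,0,0,0,0,0,0],[0,0,0,0,0,0,0],[0,0,0,0,0,0,0],[0,0,0,0,0,0,0],[0,0,0,-0.3,0,0,0],[0,0,0,-0.4,0,0,0],[0,0,0,-0.4,0,0,0],[0,0,0,-0.4,0,0,0],[0,0,0,-0.4,0,0,0],[0,0,0,0,0,0,0],[0,0,0,0,0,0,0]]}}

```text
time_s: 6.78
tool_pos: [565.6, -43.8, 185.8]
ee_rot: [[-0.514, 0.858, 0.006], [0.858, 0.514, -0.001], [-0.004, 0.005, -1.0]]
ft_force: [0.3, 0.0, -0.4]
finger_gap: 85.0
grip_force: 0.0
```

Run:
```python
from h import *
s=env.sense(); print(s["tool_pos"],s["q"].round(2))
c=wrist(); np.savez("w2.npz",**c)
for p in posts(c): print(p, ray(c,*p[0],57).round(1))
u,v=proj(c,[563.5,-44,20]).astype(int); print(u,v)
u0,v0=u-110,max(0,v-110)
cv2.imwrite("pics/w2c.png",cv2.resize(c["color"][v0:v0+190,u0:u0+220,::-1],None,fx=3,fy=3,interpolation=cv2.INTER_CUBIC));print(u0,v0)
```

```text
[565.62843011 -43.79161125 185.83324544] [-0.19  0.38 -0.07  1.11 -0.    0.84]
(array([313.1, 176.5]), [7, 8, 48]) [548.3 -34.7  57. ]
(array([331.1, 176.1]), [7, 8, 45]) [561.7 -26.3  57. ]
(array([288.4, 192.9]), [11, 16, 129]) [536.9 -59.   57. ]
(array([355.9, 191.9]), [11, 16, 129]) [588.3 -27.3  57. ]
(array([313.4, 193.7]), [8, 8, 47]) [556.5 -48.2  57. ]
(array([331.2, 193.4]), [7, 8, 47]) [570.  -39.8  57. ]
322 183
212 73
```

View pics/w2c.png

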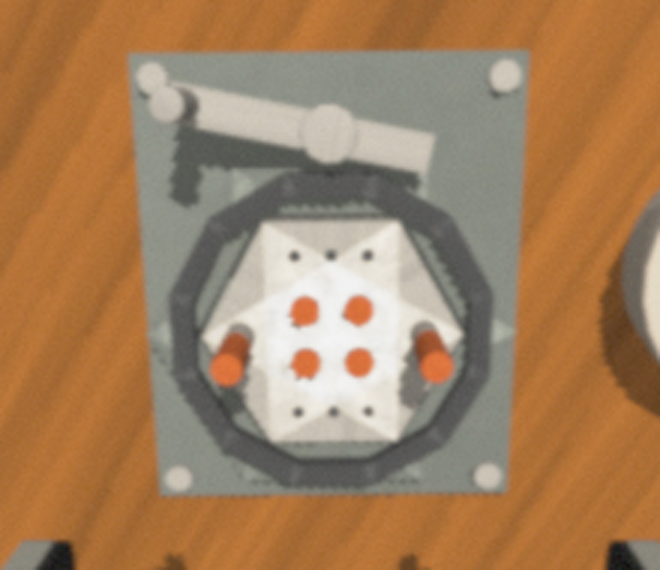

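The holder sits square in the recess, with posts at crop (227,368) and (436,362), the clip pin top at (167,103) and the pivot at (329,132). I'll check its height from the post spacing and locate the pin.

Run:
```python
from h import *
c=dict(np.load("w2.npz"))
f=lambda x,y,z:ray(c,212+x/3,73+y/3,z)
for z in(62,67,72):
    A,B=f(227,368,z),f(436,362,z);print(z,np.hypot(*(A-B)[:2]).round(2),((A+B)/2).round(1))
a,b=f(205,338,22),f(465,333,22);print("corners",np.hypot(*(a-b)[:2]),(a+b)/2, "at32:",np.hypot(*(f(205,338,32)-f(465,333,32))[:2]))
P=f(167,103,59);V=f(329,132,30);T=f(433,153,29);print("pin",P,"piv",V,"tip",T)
d=P-V;print(np.hypot(*d[:2]),np.degrees(np.arctan2(d[1],d[0])))
O=np.array([563.5,-44]);a=np.radians(31.1);R=np.array([[np.cos(a),-np.sin(a)],[np.sin(a),np.cos(a)]])
print("piv model",O+R@[0,66]);
```

```text
62 61.25 [563.2 -43.5  62. ]
67 60.04 [562.5 -42.3  67. ]
72 58.82 [561.7 -41.   72. ]
corners 87.38667969763108 [564.7936502  -44.08279151  22.        ] at32: 84.39375147231775
pin [487.39980365  -3.54979865  59.        ] piv [529.32094081  11.72954645  30.        ] tip [560.08466679  22.83054059  29.        ]
44.61883153470175 -159.97429903653213
piv model [529.40880029  12.51362758]
```

The holder is home: spacing and centring match the underside at 6 mm. I'll close the fingers and come down behind the clip pin.

Emit:
{"method": "drive_tool", "body": {"increments": [[1,0.219,-0.228,0,0,0,0],[1,0.219,-0.228,0,0,0,0],[1,0.219,-0.228,0,0,0,0],[1,0,0,0,0,0,0.061],[1,0,0,0,0,0,0.061],[1,0,0,0.3,0,0,0],[1,0,0,0.3,0,0,0],[1,0,0,0.2,0,0,0],[1,0,0,0,0,0,0],[1,0,0,0,0,0,0]]}}

```text
time_s: 7.67
tool_pos: [492.1, -27.1, 121.3]
ee_rot: [[-0.341, 0.94, -0.005], [0.94, 0.341, 0.001], [0.002, -0.004, -1.0]]
ft_force: [0.5, 0.3, 0.8]
finger_gap: -0.1
grip_force: 0.0
```

Emit:
{"method": "drive_tool", "body": {"increments": [[1,0,0,0.25,0,0,0],[1,0,0,0.25,0,0,0],[1,0,0,0.25,0,0,0],[1,0,0,0.2,0,0,0],[1,0,0,0,0,0,0],[1,0,0,0,0,0,0],[1,0,0,0,0,0,0]]}}

```text
time_s: 8.25
tool_pos: [495.2, -27.7, 53.0]
ee_rot: [[-0.341, 0.94, 0.002], [0.94, 0.341, -0.0], [-0.001, 0.001, -1.0]]
ft_force: [-1.0, 0.0, 0.4]
finger_gap: 0.0
grip_force: 0.0
```

Now at the pin, about 10 mm behind it. I'll push forward and follow the arc.

Emit:
{"method": "drive_tool", "body": {"increments": [[1,0.066,0,0.03,0,0,0],[1,0.066,0,0,0,0,0],[1,0.0317,-0.0103,0,0,0,0.0333],[1,0.0317,-0.0103,0,0,0,0.0333],[1,0.0317,-0.0103,0,0,0,0.0333],[1,0.0317,-0.0103,0,0,0,0.0333],[1,0.0317,-0.0103,0,0,0,0.0333],[1,0.0317,-0.0103,0,0,0,0.0333],[1,0.0317,-0.0103,0,0,0,0.0333],[1,0.0317,-0.0103,0,0,0,0.0333],[1,0.0317,-0.0103,0,0,0,0.0333],[1,0.0317,-0.0103,0,0,0,0.0333]]}}

```text
time_s: 9.25
tool_pos: [481.2, 4.5, 50.4]
ee_rot: [[0.176, 0.984, 0.002], [0.984, -0.176, -0.001], [-0.001, 0.002, -1.0]]
ft_force: [0.8, -0.6, -0.2]
finger_gap: -0.1
grip_force: 0.5
```

Emit:
{"method": "drive_tool", "body": {"increments": [[1,0.0317,-0.0103,0,0,0,0.0333],[1,0.0317,-0.0103,0,0,0,0.0333],[1,0.0317,-0.0103,0,0,0,0.0333],[1,0.0317,-0.0103,0,0,0,0.0333],[1,0.0317,-0.0103,0,0,0,0.0333],[1,0.0317,-0.0103,0,0,0,0.0333],[1,0.0317,-0.0103,0,0,0,0.0333],[1,0.0317,-0.0103,0,0,0,0.0333],[1,0.0317,-0.0103,0,0,0,0.0333],[1,0.0317,-0.0103,0,0,0,0.0333],[1,0.0317,-0.0103,0,0,0,0.0333],[1,0.0317,-0.0103,0,0,0,0.0333]]}}

```text
time_s: 10.25
tool_pos: [485.1, 33.7, 50.3]
ee_rot: [[0.721, 0.693, 0.001], [0.693, -0.721, -0.001], [0.0, 0.001, -1.0]]
ft_force: [0.5, -0.5, 1.2]
finger_gap: 0.1
grip_force: 0.5
```

Emit:
{"method": "drive_tool", "body": {"increments": [[1,0.0317,-0.0103,0,0,0,0.0333],[1,0.0317,-0.0103,0,0,0,0.0333],[1,0.0317,-0.0103,0,0,0,0.0333],[1,0.0317,-0.0103,0,0,0,0.0333],[1,0,0,0,0,0,0],[1,0,0,0,0,0,0],[1,0,0,0,0,0,0]]}}

```text
time_s: 10.83
tool_pos: [490.3, 42.1, 49.8]
ee_rot: [[0.847, 0.532, 0.001], [0.532, -0.847, 0.0], [0.0, 0.0, -1.0]]
ft_force: [-0.2, -0.1, -0.5]
finger_gap: -0.2
grip_force: 0.0
```

Emit:
{"method": "drive_tool", "body": {"increments": [[1,0.03,0,0,0,0,0],[1,0,0,0,0,0,0],[1,0,0,0,0,0,0]]}}

```text
time_s: 11.08
tool_pos: [491.8, 43.0, 49.5]
ee_rot: [[0.847, 0.531, -0.001], [0.531, -0.847, -0.0], [-0.001, -0.0, -1.0]]
ft_force: [-2.4, -0.3, 1.1]
finger_gap: 0.1
grip_force: 0.8
```

Emit:
{"method": "drive_tool", "body": {"increments": [[1,0.03,0,0,0,0,0],[1,0,0,0,0,0,0],[1,0,0,0,0,0,0]]}}

```text
time_s: 11.33
tool_pos: [492.0, 43.3, 49.1]
ee_rot: [[0.848, 0.53, -0.004], [0.53, -0.848, -0.003], [-0.005, 0.0, -1.0]]
ft_force: [-5.9, -4.0, 4.8]
finger_gap: -0.2
grip_force: 3.5
```

The force is rising with no further motion, so the clip is at its stop. I'll back off, rise and check.

Emit:
{"method": "drive_tool", "body": {"increments": [[1,-0.1,0,0,0,0,0],[1,-0.2,0,0,0,0,0],[1,-0.1,0,-0.3,0,0,0],[1,0,0,-0.4,0,0,0],[1,0,0,-0.4,0,0,0],[1,0,0,-0.4,0,0,0],[1,0,0,-0.3,0,0,0],[1,0,0,0,0,0,0],[1,0,0,0,0,0,0],[1,0,0,0,0,0,0]]}}

```text
time_s: 12.17
tool_pos: [468.5, 28.4, 183.9]
ee_rot: [[0.848, 0.531, -0.0], [0.531, -0.848, 0.0], [0.0, -0.0, -1.0]]
ft_force: [-0.9, 0.3, -0.3]
finger_gap: 0.1
grip_force: 0.0
```

Run:
```python
from h import *
c=wrist(); np.savez("w3.npz",**c)
cv2.imwrite("pics/w3.png",c["color"][:,:,::-1])
```

```text
(no output)
```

View pics/w3.png

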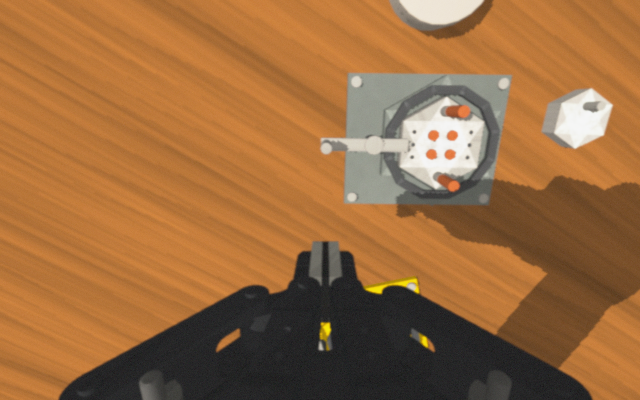

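The picture shows the clip's arm over the holder's edge at (405,145), its pin at (326,147), and the holder flat and square. The robot is clear, so I'll hand in.

```bash
python3 -c "
from rig import ticket
print(ticket.hand_in())"
```

```text
the job is handed in; nothing more can be done
None
```

The holder is home in the hexagonal recess, the clip is at its stop over the holder's edge, and the job was handed in at about 12 s; the hand-in gave no pass or fail verdict.

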